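Clamp a charcoal block in the cam vice

ROBOT

A 7-joint arm with a two-finger parallel gripper is mounted at the origin on a cart in front of the work surface, level with it; the furniture and walls round the work are solid. World frame = base frame: x ahead of the robot, y to its left, z up, the work surface at z = 0. Lengths are in m, angles in rad, forces in N, time in s.
With the tool pointing down it reaches from about 0.425 to 0.825 m from the base axis. Payload 3.6 kg.
Tool frame: the origin (TCP) lies at the very end of the fingers, on their centre line; the grasp point (between the pads) lies 19 mm behind it (manip.grip_point_offset is the distance from the TCP to the grasp point, in m); z points along the fingers, y is the line along which they close (so a half turn about z gives the same grasp; the last joint's range is limited). The gripper opens to 85 mm and grips with 20 to 120 N. Pads are 22 mm wide; open, the fingers measure 114 mm over their backs; the gripper's body (76 mm by 85 mm) begins 54 mm behind the grasp point. The pads swing forward as they close: fully open they stand 13 mm farther back than shut.
Start: joints at [1.268, 0.615, -0.013, 1.423, 0.008, 1.103, -0.04], TCP at [0.177, -0.625, 0.231] pointing down, gripper open.
Joint ranges: [-3.12, 3.12], [-0.3, 2.06], [-1.34, 1.32], [0.26, 2.42], [-1.36, 4.5], [0.01, 1.98], [-2.84, 2.84]. Speed limits (rad/s): [2.79, 2.79, 3.14, 3.14, 3.14, 3.14, 3.14].

INTERFACE

Orientations are given as a unit quaternion [x, y, z, w].
In Python, from rig import manip gives the robot as it stands. The module is installed in compiled form; this text tells all that it offers.
- The arm moves only by the shell command python3 -m inch 'ROWS'. ROWS is JSON, a list of rows, each a list of 7 numbers: the shift along the tool's x, y, z each as a share of 400 mm, from -1 to 1, then the turn, a rotation vector about the tool's x, y, z each as a share of 180 degrees, from -1 to 1, then the opening, from -1 (shut) to 1 (fully open). In form: [[x, y, z, wx, wy, wz, gripper], ...]. A call has 1 to 10 rows; each row is the pose to reach, as a shift and turn from the pose commanded when the call began, along the tool's axes at that moment, turning the shorter way round; what a row does not reach only later rows make up. A row lasts 1/8 s, in which the tool goes at most 62.5 mm and 10.7 degrees, less where a joint would pass 70% of its speed; a pose out of reach is approached as far as the arm can. A call with a number of a shift or a turn outside -1 to 1 is refused whole. A call with a gripper value outside its range is refused whole. The fingers move at their own pace and stop on an object; the grip force is fixed at half the most. Time passes only in rows, so rows that repeat a pose let the fingers close. It gives the time, the measured TCP pose, the force, the opening and the grip force at its end, in the units of the state.
- manip.observe(): the state, without advancing time (a new reading comes with each control period).
- manip.snapshot(name): name is "scene" or "top" or "wrist"; returns a dict with "img" (420x560x3 uint8, red, green, blue), "range_z" (420x560 float32, m along the optical axis (not along the pixel's ray), 0 where there is no reading), "camera_matrix" (3x3 intrinsics, pixels), "dist_coeffs" ([k1, k2, p1, p2, k3] as OpenCV has them; the pictures are not rectified), "pose" (4x4, takes a point from camera to world coordinates). Camera axes: x right, y up, looking along -z (the intrinsics and any distortion apply to the point x, -y, -z); pixel columns grow to the right and rows downward; lengths in m; the calibration is good to about 2 mm. A picture is of the moment at which its call begins.
- manip.job_done(): hands the job in; it is judged then, once.
The state is a dict: "t": time; "q": joint angles; "joint_vel": joint speeds; "effort": joint torques, N m; "tcp_pos": TCP position; "orientation": TCP orientation; "wrist_force": force on the tool from outside, world axes, zero at the start; "torque": the same for the moment, N m; "finger_gap": opening from 0.0 (shut) to 1.0 (fully open); "grasp_force": force on a finger pad.
Only numpy, scipy, OpenCV 4.12 (cv2) and the standard library are available. Lean on these libraries where they do the work, as an engineer would, in place of code of your own. Each camera call takes 0.05 s, during which the arm holds its last target. There are 200 camera calls.

TASK

Clamp the charcoal soldering block in the little cam vice: lay it flat in the open nest between the two copper-faced jaws, its long way from jaw to jaw, then turn the crank by its red handle counter-clockwise (seen from above) until the hidden cam has gone over its hump and the plunger rests in the cam's flat dwell, and let go with the block held fast. Go by the feel of the crank: do not force it, neither against the end stop just behind the dwell nor backwards. Leave the flux jar, the wax puck and the blade carton where they are.

Things in the scene. Friction and masses are not known exactly. Their poses are not given: they have to be found in the camera images.
- charcoal: black charcoal block bound with thin wire, 49 (its own x) x 75 (its own y) x 25 mm high, 50 to 85 g, lying loose on the bench to the right of the vice; origin at the centre of its underside. Farther right a tall lamp post (fixed, 0.1 m foot) stands at about x 0.49, y -0.35: lead the arm round it
- vice: cam vice fixed to the bench: steel base plate 110 (own x) x 255 (own y) x 12 mm, from own y +55 to -200; blue housing (100 x 100, top 54 mm over the bench) hides the cam; nest at the -y end. Origin on the crank's upright axis at bench height. It clamps along own -y towards the fixed jaw (56 wide, 42 high, face at own y -170 mm); the nest is open to own +x and -x for the fingers
- nest (a point): the middle of the nest, on its floor (top of the base plate, 12 mm over the bench), where the middle of the block's underside belongs; axes those of the vice
- shaft (a point): point on the crank's upright axis, 72 mm over the bench, fixed to the vice. Feel at the handle along the circle, turning counter-clockwise: free, then resisting with up to 6 N; at the hump, 0.45 rad before the dwell, the load vanishes and turns round (it pulls ahead, 2 to 4 N); past the dwell it resists again. Let go past the hump it settles in the dwell by itself; let go before, it springs back
- handle (a point): point on the centre line of the red handle, 100 mm over the bench, 55 mm from the crank's axis: an upright round grip, 18 mm in diameter, 76 to 124 mm over the bench. It spins freely on its own axle, so it can be pinched from above and led round a level circle about the shaft without turning the wrist. The steel crank arm below it lies 65 to 74 mm over the bench
- plunger: steel plunger (cam follower), sprung back against the cam, sliding along the vice's own -y and carrying the jaw; origin at the vice's origin with the plunger fully back. In normal turning the cam presses it with at most about 30 N; at the stop, once the handle is pushed with more than about 14 N, this passes 45 N and the cam suffers
- red_collar (a point): red collar of 19 mm on the plunger in front of the housing, 28 mm over the bench; its own y in the frame of the vice is -56 mm with the plunger fully back, about -71 mm in the dwell, -74 mm on the hump and -76 mm on the stop
- jaw: movable jaw with a copper face, 50 mm wide, 14 to 42 mm over the bench, origin as the plunger's; its face is at the vice's own y -85 mm when fully back, so that the block goes in from above with 10 mm of play. Carried by the plunger through a spring of 2 N/mm, it presses the block against the fixed jaw with about 12 N in the dwell
- flux_jar: brown jar with a black cap, 51 mm across, 58 mm high, bystander; origin at the centre of its underside
- wax_puck: yellow wax disc, 45 mm across, 16 mm high, bystander; origin at the centre of its underside
- carton: small green and cream blade carton, 30 x 78 x 40 mm, bystander; origin at the centre of its underside
- crank: crank, shaft and hidden cam; origin as the vice's, its arm along own -x. Crank angle = its yaw relative to the vice, growing counter-clockwise from above. It starts between -3.1 and -2.7 rad, plunger fully back. The cam is keyed to it at an unknown angle: the dwell comes anywhere between -0.9 and +0.9 rad; from 1.7 rad before it the plunger is lifted; a stop follows about 0.3 rad after it
Mind the look-alikes: they are no part of the job. What is shaped like the charcoal but yellow is not meant.

How it is judged:
By the outcome, as a careful person would: the job done as asked, in the order asked, and still so for the second after the job is handed in, with the robot touching nothing.
It also fails if it takes over 72 s, if anything falls off the work surface, if the arm or the gripper's body presses on something with over 40 N, if the wrist force passes 120 N, or if a joint passes its speed limit or range.

## Working session

There is one attempt and no reset: what is moved stays moved. The work goes in short steps, Python scripts to look and compute and a shell command to move; the robot and the scene stay as the last step left them, time stands still between calls to the robot, and variables do not carry over. Pictures are saved under pics/ and viewed, at most 10 in all, crops included, and the job is handed in when it is done.

```bash
mkdir -p pics
python3 - <<'E'
from rig import manip
import cv2,numpy as np
s=manip.observe();print({k:np.round(v,3).tolist() for k,v in s.items()})
ims=[]
for n in("scene","top"):
    d=manip.snapshot(n);np.savez(f"{n}.npz",**d)
    cv2.imwrite(f"pics/{n}.png",d["img"][...,::-1]);print(n,np.round(d["pose"],3).tolist(),d["camera_matrix"].tolist(),d["dist_coeffs"])
E
```

```text
{'t': 0.0, 'q': [1.268, 0.616, -0.013, 1.425, 0.008, 1.103, -0.04], 'joint_vel': [-0.001, -0.001, 0.001, -0.001, 0.0, 0.0, 0.0], 'effort': [0.0, -46.921, 0.259, -17.103, 0.01, 0.01, 0.0], 'tcp_pos': [0.177, -0.625, 0.23], 'orientation': [0.99, 0.138, -0.0, -0.001], 'wrist_force': [-0.77, 0.216, -0.178], 'torque': [-0.001, 0.011, -0.015], 'grasp_force': 0.0, 'finger_gap': 1.003}
scene [[0.88, 0.367, -0.3, 0.247], [-0.474, 0.662, -0.581, -0.553], [-0.015, 0.653, 0.757, 0.719], [0.0, 0.0, 0.0, 1.0]] [[392.74574415659123, 0.0, 284.30632830519113], [0.0, 392.74574415659123, 208.41070325873375], [0.0, 0.0, 1.0]] [-0.01716581  0.          0.          0.          0.        ]
top [[-0.003, 0.999, -0.044, 0.474], [-1.0, -0.004, -0.015, -0.076], [-0.015, 0.044, 0.999, 1.07], [0.0, 0.0, 0.0, 1.0]] [[430.5519992472047, 0.0, 272.8680369728164], [0.0, 430.5519992472047, 217.23643078134475], [0.0, 0.0, 1.0]] [0.00210068 0.         0.         0.         0.        ]
```

View pics/scene.png

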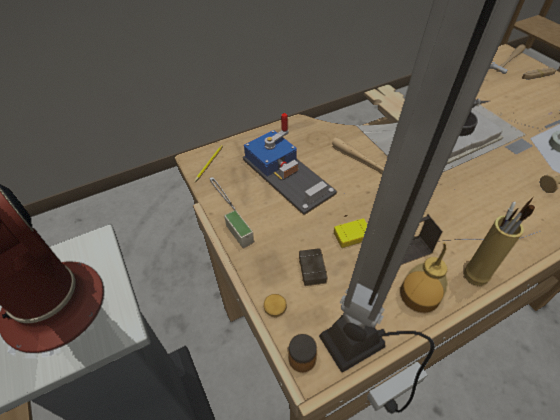

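View pics/top.png

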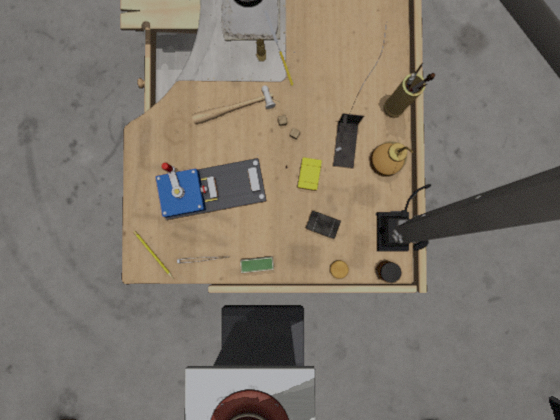

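Candidates for the charcoal in the top view: black wire-bound block at (323,224), yellow block at (310,174) and dark tray at (346,140). The black wire-bound one fits, since the yellow one is the look-alike and the other is an open holder. In the vice, the crank axis is at about (177,191), the red handle at (166,167), the movable jaw at (210,189) and the fixed jaw at (254,180). I'll measure these and confirm with a crop.

```bash
cat > h.py <<'E'
import numpy as np,cv2
def world(d):
    K=d["camera_matrix"];h,w=d["range_z"].shape
    u,v=np.meshgrid(np.arange(w),np.arange(h))
    p=cv2.undistortPoints(np.stack([u,v],-1).reshape(-1,1,2).astype(np.float64),K,d["dist_coeffs"]).reshape(h,w,2)
    z=d["range_z"][...,None];P=d["pose"]
    c=np.concatenate([p[...,:1]*z,-p[...,1:]*z,-z],-1)
    return c@P[:3,:3].T+P[:3,3]
def plane(d,px,z0):
    p=cv2.undistortPoints(np.array(px,float).reshape(-1,1,2),d["camera_matrix"],d["dist_coeffs"]).reshape(-1,2)
    P=d["pose"];r=np.c_[p[:,0],-p[:,1],-np.ones(len(p))]@P[:3,:3].T
    return P[:3,3]+r*((z0-P[2,3])/r[:,2])[:,None]
def rect(W,m):
    p=W[m][:,:2];(c,s,a)=cv2.minAreaRect((p*1000).astype(np.float32))
    return np.round(c,1),np.round(s,1),round(a,1),len(p),np.round(np.median(W[m][:,2])*1000,1)
E
python3 - <<'E'
from h import *
d=dict(np.load("top.npz"));W=world(d);I=d["img"].astype(int);H=cv2.cvtColor(d["img"],cv2.COLOR_RGB2HSV)
yy,xx=np.mgrid[:420,:560];box=lambda a,b,c,e:(xx>a)&(xx<b)&(yy>c)&(yy<e)
z=W[...,2]
print("char",rect(W,box(295,350,205,245)&(z>.017)&(z<.035)))
b=box(140,275,150,225)
blue=b&(H[...,0]>100)&(H[...,0]<125)&(H[...,1]>150)&(z>.047)&(z<.06);print("blue",rect(W,blue))
print("plate",rect(W,b&(z>.006)&(z<.06)))
print("fixedjaw",rect(W,box(235,275,150,225)&(z>.03)&(z<.05)))
print("movjaw",rect(W,box(205,225,150,225)&(z>.035)&(z<.05)))
print("handle",rect(W,box(150,185,150,180)&(z>.11)&(z<.135)))
print("shafttop",rect(W,box(168,188,180,200)&(z>.062)))
red=b&((H[...,0]<8)|(H[...,0]>172))&(H[...,1]>150);n,l,s,c=cv2.connectedComponentsWithStats(red.astype(np.uint8))
for i in range(1,n):
  if s[i,4]>3: print("red",c[i],s[i,4],W[l==i].mean(0))
for nm,bx in dict(bench=box(280,300,230,250),).items(): print(np.median(z[bx]))
g=d["img"][135:275,130:410,::-1]
cv2.imwrite("pics/crop.png",cv2.resize(g,None,fx=2.8,fy=2.8,interpolation=cv2.INTER_CUBIC))
E
```

```text
char (array([ 502.7, -181. ]), array([75., 49.]), 69.5, 615, np.float64(24.2))
blue (array([578.3, 161.9]), array([98. , 96.6]), 10.6, 1326, np.float64(54.5))
plate (array([600.1, 102.5]), array([286.3, 168.1]), 89.3, 4463, np.float64(15.8))
fixedjaw (array([611.7, -12.5]), array([56.2, 20.8]), 11.3, 203, np.float64(42.4))
movjaw (array([593.4,  87.6]), array([50.4, 17.1]), 10.6, 150, np.float64(42.3))
handle (array([630.4, 179.5]), array([14.2, 17. ]), 32.8, 56, np.float64(123.1))
shafttop (array([527.3,  58.3]), array([286.2,  34.1]), 61.5, 151, np.float64(75.1))
red [166.37704918 166.59016393] 61 [0.63040884 0.17656443 0.11705993]
0.00010646216979393053
```

View pics/crop.png

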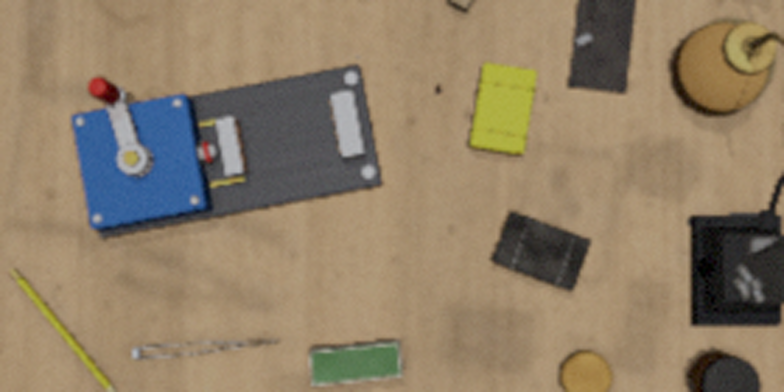

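The crop confirms it: charcoal with two wire bands at crop (540,250), and the yellow block at (503,110) is the decoy. From the measurements, the vice yaw is about 10.8°, the nest is near (0.602, 0.038) and the charcoal is at (0.503, -0.181) with its long axis at 69.5°. Next I'll plan the route round the lamp.

```bash
cat >> h.py <<'E'
from scipy.spatial.transform import Rotation as R
def rows(s,*tg):
    """tg: (x,y,z,closing-axis angle deg) tool down -> shares"""
    R0=R.from_quat(s["orientation"]);p=np.array(s["tcp_pos"])
    for x,y,z,a in tg:
        a=np.radians(a);yv=np.array([np.cos(a),np.sin(a),0]);zv=np.array([0,0,-1.])
        T=R.from_matrix(np.c_[np.cross(yv,zv),yv,zv])
        print(np.round(np.r_[R0.inv().apply(np.array([x,y,z])-p)/.4,(R0.inv()*T).as_rotvec()/np.pi],4).tolist())
E
python3 - <<'E'
from h import *;from rig import manip
rows(manip.observe(),(.123,-.433,.23,-74),(.25,-.375,.23,-55),(.345,-.29,.22,-38))
E
```

```text
[0.0011, -0.498, 0.0018, -0.0007, 0.0, -0.0011]
[0.3461, -0.551, 0.0019, -0.0007, -0.0001, -0.1066]
[0.6325, -0.6907, 0.0272, -0.0007, -0.0002, -0.2011]
```

```bash
python3 -m inch '[[0,-0.5,0,0,0,0,1],[0,-0.5,0,0,0,0,1],[0,-0.5,0,0,0,0,1],[0,-0.5,0,0,0,0,1],[0.35,-0.55,0,0,0,-0.11,1],[0.35,-0.55,0,0,0,-0.11,1],[0.35,-0.55,0,0,0,-0.11,1],[0.63,-0.69,0.02,0,0,-0.2,1],[0.63,-0.69,0.02,0,0,-0.2,1],[0.63,-0.69,0.02,0,0,-0.2,1]]'
python3 - <<'E'
from h import *;from rig import manip
rows(manip.observe(),(.503,-.181,.12,-20.5))
E
```

```text
t: 1.35
tcp_pos: [0.3492, -0.2874, 0.2233]
orientation: [0.897, 0.442, 0.002, -0.0]
wrist_force: [-0.1, 0.2, 0.4]
finger_gap: 1.0
grasp_force: 0.0
[0.4443, 0.1424, 0.2601, 0.0006, -0.0011, -0.0947]
```

```bash
python3 -m inch '[[0.444,0.142,0.26,0,-0.001,-0.095,1],[0.444,0.142,0.26,0,-0.001,-0.095,1],[0.444,0.142,0.26,0,-0.001,-0.095,1],[0.444,0.142,0.26,0,-0.001,-0.095,1],[0.444,0.142,0.26,0,-0.001,-0.095,1],[0.444,0.142,0.26,0,-0.001,-0.095,1]]'
python3 - <<'E'
from h import *;from rig import manip
d=manip.snapshot("wrist");cv2.imwrite("pics/w1.png",d["img"][...,::-1])
W=world(d);z=W[...,2];P=d["pose"];print(np.round(P,3).tolist())
m=(z>.017)&(z<.032)&(np.abs(W[...,0]-.503)<.06)&(np.abs(W[...,1]+.181)<.06)
print(rect(W,m))
s=manip.observe();print(s["tcp_pos"]);rows(s,(.503,-.181,.004,-20.5))
E
```

```text
t: 2.1
tcp_pos: [0.4979, -0.1888, 0.1195]
orientation: [0.825, 0.565, -0.002, 0.001]
wrist_force: [-0.1, -0.3, -0.5]
finger_gap: 0.998
grasp_force: 0.0
[[0.932, 0.348, 0.1, 0.524], [-0.362, 0.896, 0.257, -0.126], [-0.0, -0.276, 0.961, 0.262], [0.0, 0.0, 0.0, 1.0]]
(array([ 502.2, -182.9]), array([74.9, 49.2]), 69.4, 5839, np.float64(24.1))
[ 0.49781151 -0.18897209  0.1198169 ]
[0.0246, 0.0049, 0.2894, -0.0, 0.0015, -0.0044]
```

View pics/w1.png

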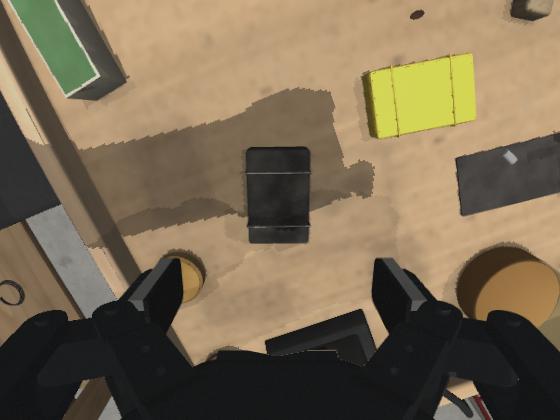

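Wrist view: charcoal upright at (278,195) with both wires visible, and the fingers are clear of everything. Descending.

```bash
python3 -m inch '[[0,0,0.1,0,0,0,1],[0,0,0.2,0,0,0,1],[0,0,0.2,0,0,0,1],[0,0,0.2,0,0,0,1]]'
python3 - <<'E'
from h import *;from rig import manip
s=manip.observe();print(s["tcp_pos"]);rows(s,(.5023,-.1825,.004,-20.5))
E
```

```text
t: 2.65
tcp_pos: [0.4993, -0.1881, 0.0409]
orientation: [0.825, 0.565, -0.001, 0.002]
wrist_force: [0.4, -0.5, -0.1]
finger_gap: 0.999
grasp_force: 0.0
[ 0.49926322 -0.18808322  0.04089332]
[0.0161, 0.0018, 0.0922, 0.0006, 0.001, -0.0038]
```

```bash
python3 -m inch '[[0.016,0.002,0.05,0,0.001,-0.004,1],[0.016,0.002,0.092,0,0.001,-0.004,1],[0.016,0.002,0.092,0,0.001,-0.004,1],[0.016,0.002,0.092,0,0.001,-0.004,-1],[0.016,0.002,0.092,0,0.001,-0.004,-1],[0.016,0.002,0.092,0,0.001,-0.004,-1],[0.016,0.002,0.092,0,0.001,-0.004,-1],[0.016,0.002,0.092,0,0.001,-0.004,-1],[0.016,0.002,0.092,0,0.001,-0.004,-1]]'
```

```text
t: 3.78
tcp_pos: [0.5024, -0.1817, 0.0034]
orientation: [0.821, 0.571, 0.0, 0.001]
wrist_force: [-0.8, -0.1, 6.3]
finger_gap: 0.549
grasp_force: 63.7
```

```bash
python3 -m inch '[[0,0,-0.1,0,0,0,-1],[0,0,-0.25,0,0,0,-1],[0,0,-0.25,0,0,0,-1]]'
python3 - <<'E'
from h import *;from rig import manip
s=manip.observe();print(s["grasp_force"],s["tcp_pos"]);rows(s,(.6024,.0385,.11,10.8))
E
```

```text
t: 4.15
tcp_pos: [0.5048, -0.1822, 0.1066]
orientation: [0.821, 0.571, 0.003, 0.004]
wrist_force: [0.4, 0.1, -0.8]
finger_gap: 0.545
grasp_force: 63.0
63.03224802017212 [ 0.50482989 -0.18215803  0.10663848]
[0.6021, 0.0365, -0.0076, 0.003, 0.0006, -0.1733]
```

```bash
python3 -m inch '[[0.15,0.01,-0.008,0,0,-0.04,-1],[0.3,0.018,-0.008,0,0,-0.08,-1],[0.45,0.03,-0.008,0,0,-0.13,-1],[0.6,0.037,-0.008,0,0,-0.173,-1],[0.6,0.037,-0.008,0,0,-0.173,-1],[0.6,0.037,-0.008,0,0,-0.173,-1],[0.6,0.037,-0.008,0,0,-0.173,-1]]'
python3 - <<'E'
from h import *;from rig import manip
d=manip.snapshot("wrist");cv2.imwrite("pics/w2.png",d["img"][...,::-1])
W=world(d);np.savez("w2.npz",**d)
s=manip.observe();print(s["tcp_pos"],s["wrist_force"])
ps=np.radians(10.8);o=np.array([.6024,.0385]);q=W[...,:2]-o
lx=q@[np.cos(ps),np.sin(ps)];ly=q@[-np.sin(ps),np.cos(ps)];z=W[...,2]
j=(z>.035)&(z<.048)&(abs(lx)<.04)
print("fixed",rect(W,j&(ly<-.03)&(ly>-.07)),"mov",rect(W,j&(ly>.03)&(ly<.065)))
b=(z>.08)&(z<.14)&(abs(lx)<.05)&(abs(ly)<.06);print("held",rect(W,b))
t=manip.snapshot("top");W=world(t);np.savez("t2.npz",**t);q=W[...,:2]-o
lx=q@[np.cos(ps),np.sin(ps)];ly=q@[-np.sin(ps),np.cos(ps)];z=W[...,2]
m=(z>.03)&(z<.048);print("top fixed",rect(W,m&(ly<-.03)&(ly>-.07)&(abs(lx)<.04)))
E
```

```text
t: 5.03
tcp_pos: [0.5983, 0.0359, 0.1049]
orientation: [0.639, 0.769, -0.001, -0.0]
wrist_force: [1.2, 0.8, -0.1]
finger_gap: 0.545
grasp_force: 62.9
[0.59852562 0.03608176 0.10516569] [-0.02428407  1.23551356 -0.74261899]
fixed (array([0., 0.]), array([0., 0.]), 0.0, 0, np.float64(nan)) mov (array([593. ,  86.1]), array([49.6, 17.1]), 10.2, 2074, np.float64(41.9))
held (array([599. ,  35.3]), array([74.4, 74.4]), 10.7, 20298, np.float64(125.5))
top fixed (array([611.8, -12.5]), array([56.1, 20.9]), 10.5, 204, np.float64(42.3))
  return _methods._mean(a, axis=axis, dtype=dtype,
  ret = ret.dtype.type(ret / rcount)
```

View pics/w2.png

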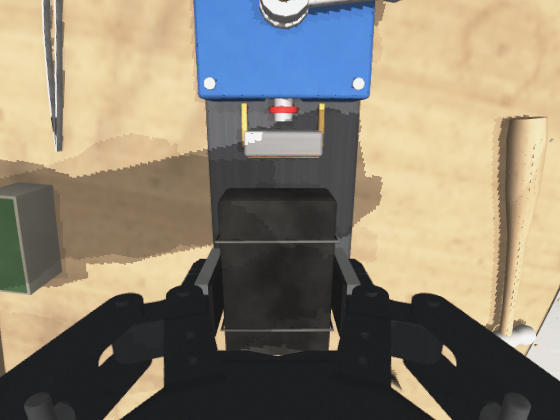

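Wrist view: the block is held straight, with its front edge at row 190. The movable jaw is at (283,143) and the collar at (284,110), aligned. Next I'll check the block's actual offset in the grip.

Run:
```python
from h import *;from rig import manip
s=manip.observe();print(s["tcp_pos"])
ps=np.radians(10.8);o=np.array(s["tcp_pos"][:2])
for n in("w2","t2"):
    d=dict(np.load(n+".npz"));W=world(d);q=W[...,:2]-o
    lx=q@[np.cos(ps),np.sin(ps)];ly=q@[-np.sin(ps),np.cos(ps)];z=W[...,2]
    m=(z>.115)&(z<.135)&(abs(lx)<.03)&(ly>.02)&(ly<.06)
    print(n,"front end ly",np.percentile(ly[m],[98,100]),"lx",np.percentile(lx[m],[0,1,99,100]),"z",np.median(z[m]))
    m=(z>.036)&(z<.048)&(abs(lx)<.035)
    for a,b in((.03,.07),(-.07,-.03)):
        k=m&(ly>a)&(ly<b); print("jaw ly",np.percentile(ly[k],[0,2,98]) if k.any() else None)
rows(s,(.6022,.0377,.017,10.8))
```

```text
[0.59869465 0.03639089 0.10540405]
w2 front end ly [0.03580373 0.03609971] lx [-0.0238561  -0.02280111  0.02305235  0.02404174] z 0.12523440558786564
jaw ly [0.0414733  0.0417271  0.05818482]
jaw ly NoneTraceback (most recent call last):
  File "<stdin>", line 8, in <module>
    return _quantile_unchecked(
        a, q, axis, out, overwrite_input, method, keepdims, weights)
    return _ureduce(a,
                    func=_quantile_ureduce_func,
    ...<5 lines>...
                    overwrite_input=overwrite_input,
                    method=method)
    r = func(a, **kwargs)
    result = _quantile(arr,
                       quantiles=q,
    ...<2 lines>...
                       out=out,
                       weights=wgt)
    slices_having_nans = np.isnan(arr[-1, ...])
                                  ~~~^^^^^^^^^
IndexError: index -1 is out of bounds for axis 0 with size 0
```

Run:
```python
from h import *;from rig import manip
rows(manip.observe(),(.6024,.0373,.06,10.8))
```

```text
[0.0006, 0.0097, 0.1135, -0.0005, 0.0002, -0.0011]
```

```bash
python3 -m inch '[[0,0.009,0.05,0,0,-0.001,-1],[0,0.009,0.113,0,0,-0.001,-1],[0,0.009,0.113,0,0,-0.001,-1],[0,0.009,0.113,0,0,-0.001,-1]]'
python3 - <<'E'
from h import *;from rig import manip
rows(manip.observe(),(.6024,.0373,.017,10.8))
E
```

```text
t: 5.62
tcp_pos: [0.6029, 0.0391, 0.0605]
orientation: [0.637, 0.771, 0.0, -0.0]
wrist_force: [0.6, -0.5, -0.6]
finger_gap: 0.551
grasp_force: 62.9
[-0.0043, -0.0021, 0.1088, -0.0, -0.0002, 0.0007]
```

```bash
python3 -m inch '[[-0.004,-0.001,0.03,0,0,0,-1],[-0.004,-0.001,0.06,0,0,0,-1],[-0.004,-0.001,0.085,0,0,0,-1],[-0.004,-0.001,0.1,0,0,0,-1],[-0.004,-0.001,0.107,0,0,0,-1],[-0.004,-0.001,0.107,0,0,0,-1]]'
```

```text
t: 6.38
tcp_pos: [0.6026, 0.0376, 0.0177]
orientation: [0.636, 0.771, 0.0, -0.0]
wrist_force: [0.3, -0.3, -1.5]
finger_gap: 0.544
grasp_force: 62.9
```

```bash
python3 -m inch '[[0,0,0.005,0,0,0,-1],[0,0,0.005,0,0,0,-1],[0,0,0.005,0,0,0,-1]]'
```

```text
t: 6.75
tcp_pos: [0.6026, 0.0375, 0.0159]
orientation: [0.636, 0.771, 0.0, -0.0]
wrist_force: [0.4, 0.1, -0.4]
finger_gap: 0.549
grasp_force: 62.9
```

```bash
python3 -m inch '[[0,0,0.002,0,0,0,-1],[0,0,0.002,0,0,0,0.7],[0,0,0.002,0,0,0,0.7],[0,0,0.002,0,0,0,0.7],[0,0,-0.1,0,0,0,0.7],[0,0,-0.2,0,0,0,0.7],[0,0,-0.35,0,0,0,0.7],[0,0,-0.35,0,0,0,0.7],[0,0,-0.35,0,0,0,0.7]]'
python3 - <<'E'
from h import *;from rig import manip
d=manip.snapshot("wrist");cv2.imwrite("pics/w3.png",d["img"][...,::-1]);np.savez("w3.npz",**d)
W=world(d);s=manip.observe()
ps=np.radians(10.8);o=np.array([.578,.1625]);q=W[...,:2]-o
lx=q@[np.cos(ps),np.sin(ps)];ly=q@[-np.sin(ps),np.cos(ps)];z=W[...,2]
dark=d["img"].max(2)<75
m=(z>.032)&(z<.0395)&(abs(lx)<.035)&(ly<-.08)&(ly>-.17)&dark
print("block",rect(W,m),np.percentile(ly[m],[0,1,50,99,100]),np.percentile(lx[m],[1,99]))
H=cv2.cvtColor(d["img"],cv2.COLOR_RGB2HSV);blue=(H[...,0]>100)&(H[...,0]<125)&(H[...,1]>150)&(z>.047)&(z<.06);print("blue",rect(W,blue))
t=manip.snapshot("top");W=world(t);np.savez("t3.npz",**t);z=W[...,2];yy,xx=np.mgrid[:420,:560]
b=(xx>140)&(xx<275)&(yy>140)&(yy<225)
print("handle",rect(W,b&(z>.118)&(z<.128)))
E
```

```text
t: 7.88
tcp_pos: [0.6021, 0.0371, 0.1555]
orientation: [0.637, 0.771, -0.0, -0.0]
wrist_force: [-0.5, -0.3, 0.5]
finger_gap: 0.852
grasp_force: 0.0
block (array([603.3,  36.5]), array([48.4, 74.4]), 11.1, 4669, np.float64(36.1)) [-0.16589374 -0.16457893 -0.12630223 -0.09193044 -0.09136317] [-0.02181219  0.0242016 ]
blue (array([581.5, 146.8]), array([98.2, 68.9]), 10.7, 10703, np.float64(54.0))
handle (array([630.4, 179.2]), array([13.3, 15.4]), 29.8, 45, np.float64(124.0))
```

View pics/w3.png

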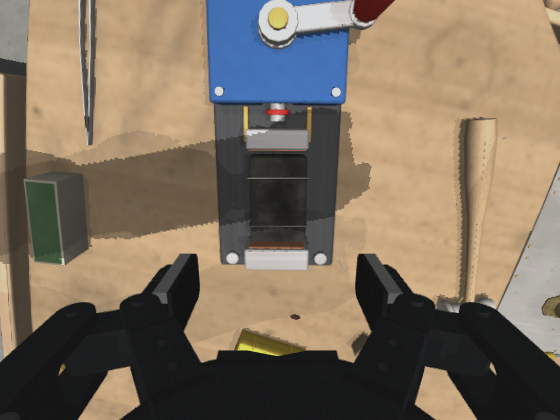

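Wrist view: the block lies flat between the jaws (centre about (278,197)), with copper visible at both ends, and measures centred to about 1 mm. Shaft ≈ (0.5783, 0.1622). Handle at (0.6304, 0.1793), radius 54.9 mm as expected, so θ ≈ -3.01 rad.

Run:
```python
from h import *;from rig import manip
rows(manip.observe(),(.6304,.1793,.155,10.8),(.6304,.1793,.087,10.8))
```

```text
[0.3356, 0.1386, -0.0026, -0.0012, -0.0001, 0.0008]
[0.3355, 0.1392, 0.1674, -0.0012, -0.0001, 0.0008]
```

```bash
python3 -m inch '[[0.335,0.139,0,-0.001,0,0,0.2],[0.335,0.139,0,-0.001,0,0,0.2],[0.335,0.139,0,-0.001,0,0,0.2],[0.335,0.139,0,-0.001,0,0,0.2],[0.335,0.139,0,-0.001,0,0,0.2]]'
python3 - <<'E'
from h import *;from rig import manip
s=manip.observe();print(s["tcp_pos"]);rows(s,(.6304,.1793,.087,10.8))
d=manip.snapshot("wrist");W=world(d);z=W[...,2]
H=cv2.cvtColor(d["img"],cv2.COLOR_RGB2HSV)
m=((H[...,0]<8)|(H[...,0]>172))&(H[...,1]>150)&(abs(W[...,0]-.63)<.03)&(abs(W[...,1]-.18)<.03)&(z>.07)
k=m&(z>.121);print(m.sum(),k.sum(),rect(W,k) if k.any() else 0)
E
```

```text
t: 8.6
tcp_pos: [0.6318, 0.1761, 0.1547]
orientation: [0.638, 0.77, -0.001, 0.001]
wrist_force: [-0.2, -0.8, -1.2]
finger_gap: 0.597
grasp_force: 0.0
[0.63175472 0.17612144 0.15465081]
[0.0089, -0.0019, 0.1691, 0.0002, 0.0009, -0.0002]
977 493 (array([631. , 179.7]), array([14.2, 13.9]), 61.0, 493, np.float64(123.9))
```

Handle confirmed at (0.631, 0.1796) from close by. Descending and pinching.

```bash
python3 -m inch '[[0.008,-0.001,0.06,0,0.001,0,0.2],[0.008,-0.001,0.12,0,0.001,0,0.2],[0.008,-0.001,0.168,0,0.001,0,0.2],[0.008,-0.001,0.168,0,0.001,0,0.2],[0.008,-0.001,0.168,0,0.001,0,-1],[0.008,-0.001,0.168,0,0.001,0,-1],[0.008,-0.001,0.168,0,0.001,0,-1],[0.008,-0.001,0.168,0,0.001,0,-1],[0.008,-0.001,0.168,0,0.001,0,-1]]'
cat > c.py <<'E'
from h import *;from rig import manip
import sys
C=np.array([.5783,.1622]);PS=np.radians(10.8)
s=manip.observe();d=s["tcp_pos"][:2]-C
a=np.arctan2(d[1],d[0]);th=(a-PS)-np.pi
if th<-3.6: th+=2*np.pi
f=np.array(s["wrist_force"]);t=np.array([-np.sin(a),np.cos(a)]);r=np.array([np.cos(a),np.sin(a)])
print("t",round(s["t"],2),"theta %.3f r %.4f z %.4f Ft(resist -) %.2f Fr %.2f Fz %.2f"%(th,np.hypot(*d),s["tcp_pos"][2],f[:2]@t,f[:2]@r,f[2]))
if len(sys.argv)>1:
    n=int(sys.argv[1]);st=float(sys.argv[2])
    pts=[(*(C+.055*np.array([np.cos(b),np.sin(b)])),.087,10.8) for b in th+np.pi+PS+st*np.arange(1,n+1)]
    rows(s,*pts)
E
python3 c.py 10 .1
```

```text
t: 9.78
tcp_pos: [0.6304, 0.1827, 0.09]
orientation: [0.636, 0.771, 0.002, -0.0]
wrist_force: [-2.7, -0.7, 5.4]
finger_gap: 0.188
grasp_force: 58.5
t 9.78 theta -2.955 r 0.0560 z 0.0900 Ft(resist -) 0.36 Fr -2.75 Fz 5.39
[0.0129, -0.0057, 0.0075, 0.0007, -0.001, 0.0008]
[0.0259, -0.0102, 0.0075, 0.0007, -0.001, 0.0008]
[0.0383, -0.016, 0.0075, 0.0007, -0.001, 0.0008]
[0.0502, -0.023, 0.0075, 0.0007, -0.001, 0.0008]
[0.0612, -0.0312, 0.0076, 0.0007, -0.001, 0.0008]
[0.0715, -0.0404, 0.0076, 0.0007, -0.001, 0.0008]
[0.0807, -0.0505, 0.0076, 0.0007, -0.001, 0.0008]
[0.0889, -0.0616, 0.0076, 0.0007, -0.001, 0.0008]
[0.0959, -0.0734, 0.0076, 0.0007, -0.001, 0.0008]
[0.1017, -0.0858, 0.0075, 0.0007, -0.001, 0.0008]
```

```bash
python3 -m inch '[[0.013,-0.005,-0.004,0,0,0,-1],[0.026,-0.01,-0.004,0,0,0,-1],[0.038,-0.016,-0.004,0,0,0,-1],[0.05,-0.023,-0.004,0,0,0,-1],[0.061,-0.031,-0.004,0,0,0,-1],[0.071,-0.04,-0.004,0,0,0,-1],[0.081,-0.05,-0.004,0,0,0,-1]]'
python3 c.py 8 .1
```

```text
t: 10.65
tcp_pos: [0.6051, 0.2137, 0.0902]
orientation: [0.636, 0.772, 0.004, -0.001]
wrist_force: [3.0, 3.6, -5.2]
finger_gap: 0.191
grasp_force: 58.6
t 10.65 theta -2.239 r 0.0581 z 0.0902 Ft(resist -) -0.96 Fr 4.61 Fz -5.19
[0.0019, -0.016, 0.008, 0.0016, -0.0024, 0.0013]
[0.0088, -0.0279, 0.008, 0.0016, -0.0024, 0.0013]
[0.0144, -0.0405, 0.0079, 0.0016, -0.0024, 0.0013]
[0.0188, -0.0535, 0.0079, 0.0016, -0.0024, 0.0013]
[0.0218, -0.0669, 0.0079, 0.0016, -0.0024, 0.0013]
[0.0235, -0.0805, 0.0078, 0.0016, -0.0024, 0.0013]
[0.0238, -0.0943, 0.0077, 0.0016, -0.0024, 0.0013]
[0.0227, -0.108, 0.0077, 0.0016, -0.0024, 0.0013]
```

```bash
sed -i 's/^C=.*;PS/C=np.array([.5781,.1655]);PS/; s/^    n=int/    s=dict(s,tcp_pos=s["tcp_pos"]-f\/6600);n=int/; s/,\.087,10.8)/,s0z,10.8)/; s/^s=manip.observe();/s=manip.observe();s0z=s["tcp_pos"][2];/' c.py; python3 c.py 8 .1
```

```text
t 10.65 theta -2.270 r 0.0553 z 0.0902 Ft(resist -) -0.82 Fr 4.64 Fz -5.19
[0.0089, -0.01, 0.002, 0.0016, -0.0024, 0.0013]
[0.0162, -0.0217, 0.002, 0.0016, -0.0024, 0.0013]
[0.0222, -0.0341, 0.002, 0.0016, -0.0024, 0.0013]
[0.0269, -0.047, 0.0019, 0.0016, -0.0024, 0.0013]
[0.0304, -0.0603, 0.0019, 0.0016, -0.0024, 0.0013]
[0.0325, -0.0738, 0.0018, 0.0016, -0.0024, 0.0013]
[0.0332, -0.0876, 0.0018, 0.0016, -0.0024, 0.0013]
[0.0326, -0.1013, 0.0017, 0.0016, -0.0024, 0.0013]
```

```bash
python3 -m inch '[[0.009,-0.01,0.002,0,0,0,-1],[0.016,-0.022,0.002,0,0,0,-1],[0.022,-0.034,0.002,0,0,0,-1],[0.027,-0.047,0.002,0,0,0,-1],[0.03,-0.06,0.002,0,0,0,-1],[0.03,-0.06,0.002,0,0,0,-1]]'
python3 c.py 8 .1
```

```text
t: 11.4
tcp_pos: [0.5789, 0.2209, 0.0901]
orientation: [0.636, 0.772, 0.004, -0.001]
wrist_force: [2.2, 5.3, -1.0]
finger_gap: 0.192
grasp_force: 58.7
t 11.4 theta -1.773 r 0.0555 z 0.0901 Ft(resist -) -2.15 Fr 5.32 Fz -0.97
[0.0028, -0.0126, 0.0003, 0.0015, -0.0024, 0.0014]
[0.0036, -0.0263, 0.0003, 0.0015, -0.0024, 0.0014]
[0.003, -0.0401, 0.0002, 0.0015, -0.0024, 0.0014]
[0.0011, -0.0537, 0.0001, 0.0015, -0.0024, 0.0014]
[-0.0023, -0.067, 0.0, 0.0015, -0.0024, 0.0014]
[-0.0069, -0.0799, -0.0001, 0.0015, -0.0024, 0.0014]
[-0.0128, -0.0924, -0.0002, 0.0015, -0.0024, 0.0014]
[-0.0199, -0.1041, -0.0003, 0.0015, -0.0024, 0.0014]
```

```bash
python3 -m inch '[[0.005,-0.013,0,0,0,0,-1],[0.006,-0.026,0,0,0,0,-1],[0.006,-0.04,0,0,0,0,-1],[0.006,-0.04,0,0,0,0,-1]]'
python3 c.py; python3 -m inch '[[-0.002,-0.013,0,0,0,0,-1],[-0.002,-0.013,0,0,0,0,-1]]'
python3 c.py 6 .1
```

```text
t: 11.9
tcp_pos: [0.5638, 0.2193, 0.0901]
orientation: [0.636, 0.772, 0.005, -0.0]
wrist_force: [2.8, 5.2, -3.4]
finger_gap: 0.191
grasp_force: 58.7
t 11.9 theta -1.500 r 0.0556 z 0.0901 Ft(resist -) -4.06 Fr 4.33 Fz -3.41
t: 12.15
tcp_pos: [0.5593, 0.2179, 0.0901]
orientation: [0.636, 0.772, 0.005, -0.0]
wrist_force: [4.3, 5.4, -4.0]
finger_gap: 0.193
grasp_force: 58.6
t 12.15 theta -1.414 r 0.0557 z 0.0901 Ft(resist -) -5.88 Fr 3.62 Fz -4.03
[-0.0027, -0.0112, 0.0014, 0.0024, -0.0023, 0.0011]
[-0.0068, -0.0243, 0.0013, 0.0024, -0.0023, 0.0011]
[-0.0122, -0.037, 0.0012, 0.0024, -0.0023, 0.0011]
[-0.0188, -0.049, 0.001, 0.0024, -0.0023, 0.0011]
[-0.0266, -0.0604, 0.0009, 0.0024, -0.0023, 0.0011]
[-0.0355, -0.0708, 0.0008, 0.0024, -0.0023, 0.0011]
```

```bash
python3 -m inch '[[-0.002,-0.011,0.001,0,0,0,-1],[-0.006,-0.024,0.001,0,0,0,-1],[-0.006,-0.024,0.001,0,0,0,-1]]'
python3 c.py 6 .1
python3 - <<'E'
from h import *;from rig import manip
for n in("wrist","scene"):
    d=manip.snapshot(n);np.savez(n+"4.npz",**d);W=world(d);H=cv2.cvtColor(d["img"],cv2.COLOR_RGB2HSV);z=W[...,2]
    q=W[...,:2]-[.5783,.1622];ps=np.radians(10.8);lx=q@[np.cos(ps),np.sin(ps)];ly=q@[-np.sin(ps),np.cos(ps)]
    m=((H[...,0]<8)|(H[...,0]>172))&(H[...,1]>150)&(abs(lx)<.02)&(ly<-.05)&(ly>-.085)&(z>.015)&(z<.045)
    print(n,m.sum(),ly[m].mean(),lx[m].mean())
E
```

```text
t: 12.52
tcp_pos: [0.5507, 0.214, 0.0901]
orientation: [0.636, 0.772, 0.006, -0.0]
wrist_force: [4.7, 5.0, -1.9]
finger_gap: 0.195
grasp_force: 58.8
t 12.53 theta -1.246 r 0.0557 z 0.0901 Ft(resist -) -6.58 Fr 2.06 Fz -1.92
[-0.0051, -0.0101, 0.0006, 0.0027, -0.0024, 0.0011]
[-0.0114, -0.0224, 0.0005, 0.0027, -0.0024, 0.0011]
[-0.0188, -0.0339, 0.0003, 0.0027, -0.0024, 0.0011]
[-0.0274, -0.0447, 0.0001, 0.0027, -0.0024, 0.0011]
[-0.037, -0.0545, -0.0, 0.0027, -0.0024, 0.0011]
[-0.0475, -0.0634, -0.0002, 0.0027, -0.0024, 0.0011]
wrist 0 nan nan
scene 3 -0.07097227316682175 -0.0005793495193526786<stdin>:6: RuntimeWarning: Mean of empty slice.
  ret = ret.dtype.type(ret / rcount)
```

```bash
python3 -m inch '[[-0.005,-0.01,0.001,0,0,0,-1],[-0.005,-0.01,0.001,0,0,0,-1]]'
python3 c.py; python3 -m inch '[[-0.006,-0.012,0,0,0,0,-1],[-0.006,-0.012,0,0,0,0,-1]]'
python3 c.py 6 .1
```

```text
t: 12.88
tcp_pos: [0.5471, 0.2118, 0.09]
orientation: [0.636, 0.772, 0.006, -0.0]
wrist_force: [2.8, 5.4, -0.5]
finger_gap: 0.194
grasp_force: 59.1
t 12.88 theta -1.170 r 0.0557 z 0.0900 Ft(resist -) -5.32 Fr 2.88 Fz -0.51
t: 13.12
tcp_pos: [0.5426, 0.2085, 0.09]
orientation: [0.636, 0.772, 0.006, -0.0]
wrist_force: [4.0, 4.7, 0.5]
finger_gap: 0.194
grasp_force: 59.2
t 13.12 theta -1.069 r 0.0557 z 0.0900 Ft(resist -) -6.05 Fr 1.10 Fz 0.50
[-0.0073, -0.009, -0.0003, 0.0026, -0.0025, 0.0012]
[-0.0156, -0.02, -0.0005, 0.0026, -0.0025, 0.0012]
[-0.0249, -0.0301, -0.0006, 0.0026, -0.0025, 0.0012]
[-0.0352, -0.0392, -0.0008, 0.0026, -0.0025, 0.0012]
[-0.0464, -0.0472, -0.0009, 0.0026, -0.0025, 0.0012]
[-0.0583, -0.054, -0.0011, 0.0026, -0.0025, 0.0012]
```

```bash
python3 -m inch '[[-0.007,-0.009,0,0,0,0,-1],[-0.007,-0.009,0,0,0,0,-1]]'
python3 c.py; python3 -m inch '[[-0.009,-0.011,0,0,0,0,-1],[-0.009,-0.011,0,0,0,0,-1]]'
python3 c.py 6 .1
```

```text
t: 13.38
tcp_pos: [0.5389, 0.2051, 0.09]
orientation: [0.636, 0.772, 0.005, -0.001]
wrist_force: [1.7, 4.5, 2.0]
finger_gap: 0.19
grasp_force: 59.3
t 13.38 theta -0.979 r 0.0557 z 0.0900 Ft(resist -) -4.40 Fr 1.98 Fz 1.99
t: 13.62
tcp_pos: [0.5347, 0.2003, 0.09]
orientation: [0.636, 0.772, 0.004, -0.001]
wrist_force: [0.4, 3.2, 3.4]
finger_gap: 0.192
grasp_force: 59.4
t 13.62 theta -0.865 r 0.0556 z 0.0900 Ft(resist -) -2.78 Fr 1.68 Fz 3.39
[-0.0094, -0.0086, -0.0014, 0.0017, -0.0023, 0.0013]
[-0.0198, -0.0177, -0.0015, 0.0017, -0.0023, 0.0013]
[-0.031, -0.0256, -0.0016, 0.0017, -0.0023, 0.0013]
[-0.0429, -0.0324, -0.0018, 0.0017, -0.0023, 0.0013]
[-0.0555, -0.038, -0.0019, 0.0017, -0.0023, 0.0013]
[-0.0685, -0.0424, -0.002, 0.0017, -0.0023, 0.0013]
```

```bash
python3 -m inch '[[-0.009,-0.009,-0.001,0,0,0,-1],[-0.009,-0.009,-0.001,0,0,0,-1]]'
python3 c.py; python3 -m inch '[[-0.01,-0.009,0,0,0,0,-1],[-0.01,-0.009,0,0,0,0,-1]]'
python3 c.py 6 .1
```

```text
t: 13.88
tcp_pos: [0.531, 0.1948, 0.0899]
orientation: [0.636, 0.772, 0.003, -0.001]
wrist_force: [-1.9, 3.1, 5.5]
finger_gap: 0.195
grasp_force: 59.8
t 13.88 theta -0.745 r 0.0555 z 0.0899 Ft(resist -) -1.65 Fr 3.27 Fz 5.51
t: 14.12
tcp_pos: [0.5278, 0.1888, 0.0899]
orientation: [0.636, 0.771, 0.001, -0.001]
wrist_force: [-3.6, 0.8, 9.3]
finger_gap: 0.193
grasp_force: 60.2
t 14.12 theta -0.623 r 0.0555 z 0.0899 Ft(resist -) 0.81 Fr 3.60 Fz 9.30
[-0.0117, -0.0078, -0.0036, 0.0003, -0.001, 0.001]
[-0.0239, -0.014, -0.0036, 0.0003, -0.001, 0.001]
[-0.0367, -0.0191, -0.0037, 0.0003, -0.001, 0.001]
[-0.0499, -0.0228, -0.0037, 0.0003, -0.001, 0.001]
[-0.0635, -0.0252, -0.0037, 0.0003, -0.001, 0.001]
[-0.0772, -0.0263, -0.0038, 0.0003, -0.001, 0.001]
```

The load has just turned round, so the hump is near -0.67. I'll go on a little and relieve the vertical load.

```bash
python3 -m inch '[[-0.012,-0.008,-0.0035,0,0,0,-1],[-0.012,-0.008,-0.0035,0,0,0,-1]]'
python3 c.py;  python3 -m inch '[[-0.012,-0.007,-0.001,0,0,0,-1],[-0.012,-0.007,-0.001,0,0,0,-1]]'
python3 c.py 4 .1
```

```text
t: 14.38
tcp_pos: [0.525, 0.1809, 0.0899]
orientation: [0.637, 0.771, -0.001, -0.001]
wrist_force: [-3.6, -0.9, 5.9]
finger_gap: 0.189
grasp_force: 59.9
t 14.38 theta -0.471 r 0.0553 z 0.0899 Ft(resist -) 1.86 Fr 3.16 Fz 5.94
t: 14.62
tcp_pos: [0.5243, 0.1786, 0.09]
orientation: [0.636, 0.771, 0.002, -0.001]
wrist_force: [-2.7, 4.3, -0.4]
finger_gap: 0.195
grasp_force: 59.1
t 14.62 theta -0.427 r 0.0553 z 0.0900 Ft(resist -) -3.53 Fr 3.68 Fz -0.38
[-0.0113, -0.005, 0.0001, 0.0006, -0.0016, 0.0009]
[-0.0245, -0.0088, 0.0, 0.0006, -0.0016, 0.0009]
[-0.0381, -0.0113, -0.0001, 0.0006, -0.0016, 0.0009]
[-0.0518, -0.0124, -0.0001, 0.0006, -0.0016, 0.0009]
```

```bash
cat > col.py <<'E'
from h import *;from rig import manip
def f(d,n):
    W=world(d);H=cv2.cvtColor(d["img"],cv2.COLOR_RGB2HSV);z=W[...,2]
    q=W[...,:2]-[.5783,.1622];ps=np.radians(10.8);lx=q@[np.cos(ps),np.sin(ps)];ly=q@[-np.sin(ps),np.cos(ps)]
    m=((H[...,0]<8)|(H[...,0]>172))&(H[...,1]>130)&(abs(lx)<.02)&(ly<-.045)&(ly>-.085)&(z>.015)&(z<.045)
    j=(z>.038)&(z<.047)&(abs(lx)<.023)&(ly<-.06)&(ly>-.115)&(H[...,2]>90)
    h=((H[...,0]<8)|(H[...,0]>172))&(H[...,1]>130)&(z>.118)&(z<.128)&(np.hypot(lx,ly)<.07)
    print(n,"collar",m.sum(),np.round(ly[m].mean(),4) if m.any() else '',"jawface",j.sum(),np.round(np.percentile(ly[j],[1,99]),4) if j.any() else '',
      "handle th",np.round(np.arctan2(-ly[h].mean(),-lx[h].mean()),3) if h.any() else '')
f(dict(np.load("scene.npz")),"scene0");f(dict(np.load("scene4.npz")),"scene4");f(dict(np.load("top.npz")),"top0");f(dict(np.load("w3.npz")),"w3")
for n in("scene","top","wrist"):f(manip.snapshot(n),n)
E
python3 col.py
```

```text
scene0 collar 8 -0.0555 jawface 95 [-0.086  -0.0685] handle th -3.054
scene4 collar 5 -0.0705 jawface 101 [-0.1117 -0.0718] handle th -1.239
top0 collar 9 -0.0552 jawface 129 [-0.0842 -0.0677] handle th -3.033
w3 collar 106 -0.056 jawface 1257 [-0.0858 -0.0693] handle th 3.104
scene collar 6 -0.0704 jawface 96 [-0.1094 -0.0783] handle th -0.386
top collar 9 -0.0707 jawface 133 [-0.0951 -0.0709] handle th 
wrist collar 0  jawface 0  handle th -0.461
```

The collar has travelled 15 mm, which matches the dwell, reached after the hump. I'll let go gently and watch it settle.

```bash
python3 -m inch '[[0.006,0.003,0,0,0,0,-1],[0.006,0.003,0,0,0,0,0.2],[0.006,0.003,0,0,0,0,0.2],[0.006,0.003,0,0,0,0,0.2],[0.006,0.003,0,0,0,0,0.2],[0.006,0.003,0,0,0,0,0.2]]'; python3 col.py | tail -3
```

```text
t: 15.52
tcp_pos: [0.5259, 0.1806, 0.0906]
orientation: [0.636, 0.771, 0.002, -0.0]
wrist_force: [-0.6, -0.3, -0.1]
finger_gap: 0.6
grasp_force: 0.0
scene collar 6 -0.0701 jawface 98 [-0.112  -0.0779] handle th -0.382
top collar 9 -0.0704 jawface 142 [-0.1107 -0.0699] handle th -0.322
wrist collar 65 -0.0694 jawface 2 [-0.0715 -0.0705] handle th -0.471
```

```bash
python3 -m inch '[[0,0,-0.05,0,0,0,0.2],[0,0,-0.1,0,0,0,0.2],[0,0,-0.25,0,0,0,0.2],[-0.3,0,-0.3,0,0,0,0.2],[-0.3,0,-0.3,0,0,0,0.2],[-0.3,0,-0.3,0,0,0,0.2],[-0.3,0,-0.3,0,0,0,0.2],[-0.3,0,-0.3,0,0,0,0.2]]'; python3 col.py | tail -3
python3 - <<'E'
from rig import manip;import cv2
cv2.imwrite("pics/w5.png",manip.snapshot("wrist")["img"][...,::-1])
E
```

```text
t: 16.68
tcp_pos: [0.5478, 0.0644, 0.21]
orientation: [0.635, 0.772, 0.002, -0.001]
wrist_force: [-0.4, 0.2, 0.0]
finger_gap: 0.599
grasp_force: 0.0
scene collar 6 -0.0713 jawface 92 [-0.0979 -0.0714] handle th -0.39
top collar 0  jawface 13 [-0.0939 -0.0871] handle th 
wrist collar 76 -0.0706 jawface 777 [-0.0961 -0.0793] handle th -0.412
```

View pics/w5.png

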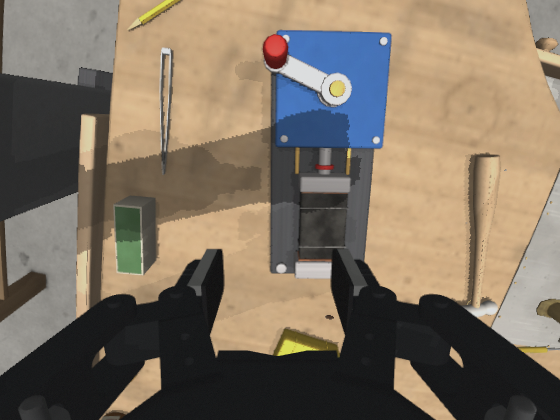

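Wrist view: crank handle at (275,48) past the hump, collar at (324,166), and the block at (323,227) tight between both jaws. The gripper is clear of the vice. Collar at -71 mm is the dwell, and it has stayed there since release.

```bash
python3 -c "
from rig import manip
print(manip.job_done())"
```

```text
the job is handed in; nothing more can be done
None
```

The charcoal block is clamped in the vice with the cam resting in its dwell (collar at about -71 mm, unchanged after I let go); the arm is clear of the vice, the bystanders were not touched, and I handed the job in at about 17 s.

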